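# Clip ready over the righted carton

## Robot

A 6-joint arm with a two-finger parallel gripper is mounted at the origin on the work surface. World frame = base frame: x ahead of the robot, y to its left, z up, the work surface at z = 0. Lengths are in m, angles in degrees, forces in N, time in s.
With the tool pointing down it reaches from about 0.25 to 0.725 m from the base axis. Payload 9.7 kg.
Tool frame: the origin (TCP) lies midway between the tips of the shut fingers; the grasp point (between the pads) lies 19 mm behind it; z points along the fingers, y is the line along which they close (so a half turn about z gives the same grasp; the last joint's range is limited). The gripper opens to 85 mm and grips with 20 to 120 N. Pads are 22 mm wide; open, the fingers measure 114 mm over their backs; the gripper's body (76 mm by 85 mm) begins 54 mm behind the grasp point. The pads swing forward as they close: fully open they stand 13 mm farther back than shut.
Start: joints at [-71.276, 4.979, 10.078, 95.1, 0, 90], TCP at [0.177, -0.521, 0.231] pointing down, gripper open.
Joint ranges: [-179.16, 179.16], [-48.56, 103.87], [-65.8, 70.77], [-126.05, 130.52], [-82.76, 87.17], [-180, 180]. Speed limits (degrees/s): [127.2, 127.2, 147.25, 180, 180, 180].

## Interface

Orientations are given as [roll, pitch, yaw] about the fixed x, y, z axes, in that order (R = Rz(yaw) Ry(pitch) Rx(roll)).
In Python, from workcell import bot gives the robot as it stands.
- The arm moves only by the shell command python3 -m crank 'ROWS' [FORCE]. ROWS is JSON, a list of rows, each an object with "gripper": the finger opening in mm, from 0 to 85.4; "travel": the shift along the tool's x, y, z in mm, a list of three; "twist": the turn, a rotation vector about the tool's x, y, z in rad, a list of three. In form: [{"gripper": gripper, "travel": [tx, ty, tz], "twist": [rx, ry, rz]}, ...]. A call has 1 to 12 rows; each row shifts and turns the commanded pose from where the row before left it, along the tool's axes as they then stand; what a row does not reach is not made up. A row lasts 1/8 s, in which the tool goes at most 62.5 mm and 10.7 degrees, less where a joint would pass 70% of its speed; a pose out of reach is approached as far as the arm can. A call is refused whole if a number of a shift passes 62.5 or a number of a turn 0.188, either way. A call with a gripper value outside its range is refused whole. The fingers move at their own pace and stop on an object; FORCE is the grip in N (left out, the last holds). Time passes only in rows, so rows that do not move let the fingers close. It gives the time, the measured TCP pose, the force, the opening and the grip force at its end, in the units of the state.
- bot.get_obs(): the state, without advancing time (a new reading comes with each control period).
- bot.camera(name): name is "scene" or "side" or "wrist"; returns the picture (384x512x3 uint8, red, green, blue); there is no depth.
- bot.calibration(name): a dict with "vfov" (degrees; the focal length in pixels is half the picture's height over the tangent of half this angle, whatever the lens; pixels are square), "cx", "cy" (the principal point, pixels), "camera_from_world" (4x4, takes a point from world to camera coordinates). Camera axes: x right, y down, z forward; pixel columns grow to the right and rows downward; lengths in m; the calibration is good to about 2 mm. A picture is of the moment at which its call begins: read the wrist's pose just before it. calibration takes no time and is no camera call; for the wrist camera it gives the pose at the moment of the call.
- bot.job_done(): hands the job in; it is judged then, once.
The state is a dict: "time": time; "q": joint angles; "qd": joint speeds; "joint_efforts": joint torques, N m; "ee_pos": TCP position; "tcp_rot": TCP orientation; "wrist_force": force on the tool from outside, world axes, zero at the start; "torque": the same for the moment, N m; "opening": finger opening in m; "grasp_force": force on a finger pad.
Only numpy, scipy, OpenCV 4.12 (cv2) and the standard library are available. Lean on these libraries where they do the work, as an engineer would, in place of code of your own. Each camera call takes 0.05 s, during which the arm holds its last target. There are 200 camera calls.

## Task

The gable-top carton lying in the lane was knocked over: stand it upright again on the lane board, between the jar and the tin, and let go of it. Then take the spring clip off its rail by the two handles, squeeze it wide open and bring it, jaws down, over the middle of the carton's top fin, lined up with the fin, so that the fin's upper edge is well inside the gaping jaws but the clip touches nothing of the carton. Finish while holding the clip there, squeezed open - do not let it close or put it down - with the jar, the tin, the small box and the tape roll left where they are.

Things in the scene. Friction and masses are not known exactly. Their poses are not given: they have to be found in the camera images.
- lane: Fixed flat grey board, 150 mm wide (its x), 460 mm long (its y), 6 mm thick, on the table; a rail along each long edge, its top 12 mm above the table. Origin at the centre of its underside. Its y is the lane direction. Jar and tin stand about 180 mm from its centre, one at each end (either way round).
- carton: Loose rigid white gable-top carton, brown band, about 0.3 kg. Box 58 x 58 mm, 105 mm high, sloping roof to 130 mm, then an upright fin 58 mm long (carton x), 5 mm thick (y), up to 152 mm. Origin: centre of its underside; z towards the fin. At the start it lies on its -y side on the lane board: z level, about along the lane to the lane's -y end, x level, across the lane.
- carton_fin (a point): Middle of the upper edge of the carton's fin, on the carton's axis 152 mm from its underside.
- clip: Loose grey plastic spring clip, 70 g, 28 mm wide, 86 mm tall: two levers on a pivot pin. Origin mid-pivot; x along the hinge axis, y from right lever to left, z from jaws up to handles; x-z is the mid-plane between the jaws. Jaw ends lie 37 mm below the pivot (35 when open). Parked: upright, jaw ends on the rail's base, pinching its strip; open it, then lift straight up.
- jaw_left (a point): Inner gripping line of the left jaw, mid-width, 33 mm below the pivot when shut. The distance from jaw_left to jaw_right is the jaw gap, 23 mm when fully squeezed. The pin's underside (the throat) is 4 mm below the clip's origin.
- jaw_right (a point): Inner gripping line of the right jaw, as jaw_left; the jaws spread symmetrically.
- clip_left (a joint): Angle of the left lever: 0 shut, 0.06 rad as parked, 0.36 fully squeezed (firm stop). The handles end in round bars 8 mm thick, 28 mm long along clip x, 45 mm above the pivot, 52 mm over their outsides when shut (46 parked). Pinch them together along clip y: each needs about 5 N at first, 10 N fully squeezed, when they measure 17 mm over the outsides, 50 mm above the pivot.
- clip_right (a joint): Angle of the right lever, as clip_left.
- rail: Fixed steel piece the clip is parked on: base 80 x 70 mm, 12 mm high, with an upright strip 50 mm long (its x), 4 mm thick, its top 37 mm above the table. Origin at the centre of its underside.
- jar: Bystander: glass jar with a steel lid, 64 mm diameter, 75 mm high, standing in the lane. Origin under its centre.
- tin: Bystander: plain steel tin, 68 mm diameter, 80 mm high, standing in the lane. Origin under its centre.
- screwbox: Bystander: low closed cardboard box 70 x 90 x 45 mm on the table, on the other side of the table from the clip. Origin under its centre.
- tape: Bystander: roll of tape lying flat, 90 mm diameter, 24 mm high, on the table between robot and lane. Origin under its centre.

How it is judged (in metres and radians):
On the way, in this order (a step that is already met when the one before it is completed fails the run):
1. the carton stands upright on the lane board between the jar and the tin, let go (angle between carton's own z axis and vertical below 0.12 rad and z of carton in the frame of lane between 0 and 0.012 m and x of carton in the frame of lane between -0.045 and 0.045 m and y of carton in the frame of lane between -0.11 and 0.11 m and contact force between the fingers and carton below 0.1 N and linear speed of carton below 0.03 m/s), for 0.3 s.
2. the clip is squeezed open and lifted clear of the rail (distance between jaw_left and jaw_right above 0.012 m and height (world z) of clip above 0.1 m and contact force between the fingers and clip above 2 N), for 0.2 s.
At the end, for the whole second after the job is handed in: Carton upright on the lane within 45 mm across, 110 mm along of its centre, untouched. Fingers hold the clip still, jaws down and along the fin within 0.2 rad, gap over 16 mm; fin edge middle 6-28 mm below the pivot, within 8 mm of the mid-plane, 15 mm of mid-width (angle between carton's own z axis and vertical below 0.12 rad and z of carton in the frame of lane between 0 and 0.012 m and x of carton in the frame of lane between -0.045 and 0.045 m and y of carton in the frame of lane between -0.11 and 0.11 m and linear speed of each of carton, clip below 0.03 m/s and distance between jaw_left and jaw_right above 0.016 m and z of carton_fin in the frame of clip between -0.028 and -0.006 m and y of carton_fin in the frame of clip between -0.008 and 0.008 m and x of carton_fin in the frame of clip between -0.015 and 0.015 m and angle between the x axis of clip and the x axis of carton, either way round below 0.2 rad and angle between clip's own z axis and vertical below 0.2 rad and contact force between each of clip, the arm, the fingers and carton below 0.2 N and contact force between the fingers and clip above 2 N); the arm keeps its last pose, push and grip.
It fails at once if jar or tin moved more than 30 mm or tipped (distance of any of jar, tin from where it was at the start of the episode above 0.03 m or angle between any of jar, tin's own z axis and vertical above 0.35 rad).
It fails at once if low box or tape roll moved more than 30 mm or tipped (distance of any of screwbox, tape from where it was at the start of the episode above 0.03 m or angle between any of screwbox, tape's own z axis and vertical above 0.35 rad).
It also fails if it takes over 61 s, if anything falls off the work surface, if the arm or the gripper's body presses on something with over 40 N, if the wrist force passes 120 N, or if a joint passes its speed limit or range.

## Working session

There is one attempt and no reset: what is moved stays moved. The work goes in short steps, Python scripts to look and compute and a shell command to move; the robot and the scene stay as the last step left them, time stands still between calls to the robot, and variables do not carry over. Pictures are saved under pics/ and viewed, at most 10 in all, crops included, and the job is handed in when it is done.

```bash
ls; mkdir -p pics; python3 - <<'E'
from workcell import bot
import cv2
for n in ["scene","side","wrist"]:
    c=bot.calibration(n); print(n,c)
    cv2.imwrite(f"pics/{n}0.png",cv2.resize(bot.camera(n)[:,:,::-1],(800,600),interpolation=cv2.INTER_CUBIC))
print(bot.get_obs())
E
```

```text
pics
scene {'vfov': 43.29904068880534, 'cx': 251.5301197313384, 'cy': 189.60999259986616, 'camera_from_world': array([[ 0.48479078,  0.87462578, -0.00276465, -0.26629473],
       [ 0.56305808, -0.3145096 , -0.76423119, -0.2295407 ],
       [-0.66928581,  0.36893558, -0.64493646,  1.50687559],
       [ 0.        ,  0.        ,  0.        ,  1.        ]])}
side {'vfov': 54.636455137584356, 'cx': 254.75817186837335, 'cy': 188.43131837918932, 'camera_from_world': array([[ 0.99877435, -0.04882375,  0.00812633, -0.51325324],
       [-0.02153683, -0.5765227 , -0.81679725,  0.05830039],
       [ 0.04456411,  0.81562113, -0.57686759,  0.89237804],
       [ 0.        ,  0.        ,  0.        ,  1.        ]])}
wrist {'vfov': 64.72838541616764, 'cx': 257.0326375268802, 'cy': 187.49401773493832, 'camera_from_world': array([[ 0.32055381, -0.94722722, -0.00241878, -0.54864482],
       [-0.91396902, -0.30996753,  0.26187928, -0.03400406],
       [-0.24880893, -0.08173571, -0.96509761,  0.37784661],
       [ 0.        ,  0.        ,  0.        ,  1.        ]])}
{'time': 0.15, 'q': array([-7.12761063e+01,  5.00483675e+00,  1.00454581e+01,  9.50992964e+01,
        1.75158773e-03,  8.99988957e+01]), 'qd': array([ 0.00481212, -0.2148432 ,  0.173529  ,  0.03136867, -0.05341581,
       -0.02170374]), 'joint_efforts': array([ 1.33606522e-03, -5.20761931e+01,  4.65045333e+01,  1.39250941e-02,
        9.35879530e-05,  1.63034139e-05]), 'ee_pos': array([ 0.17650859, -0.52072981,  0.23074172]), 'tcp_rot': array([-1.79941325e+02, -1.75271772e-03,  1.87249962e+01]), 'wrist_force': array([-0.49103531,  0.34620772, -0.24430269]), 'torque': array([ 0.02572194, -0.03413541, -0.0476076 ]), 'grasp_force': 0.0, 'opening': 0.08531168533078197}
```

View pics/scene0.png

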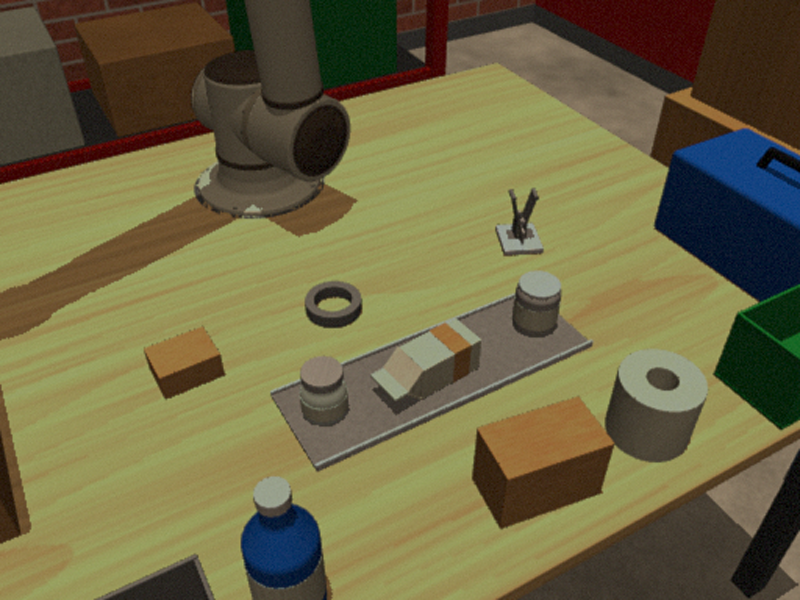

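View pics/side0.png

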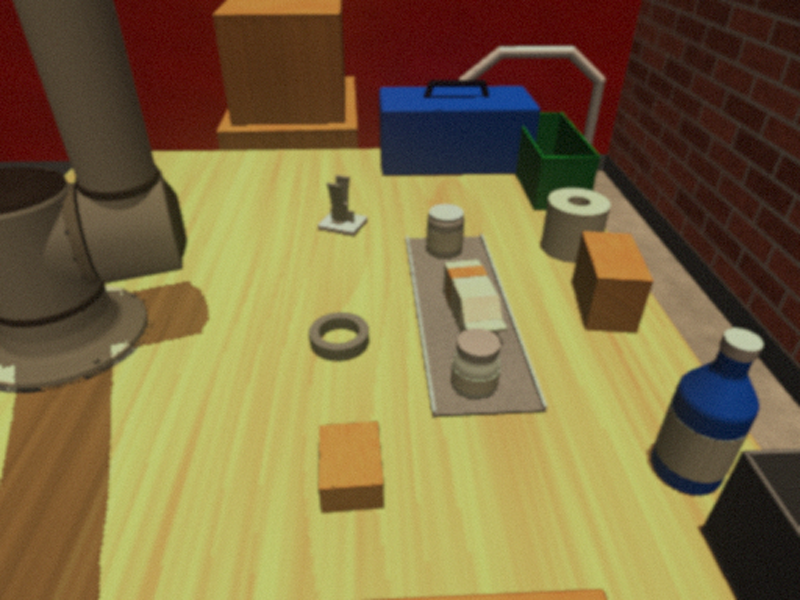

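Scene (800-px view): the jar (lid about 322,372) is at the lane's near-left end and the tin (538,285) is at the far end. The carton lies between them with its fin towards the jar (about 390,390). The clip is on its rail at (520,220), the tape roll at (333,305) and the low box at (185,360). The side view agrees with this layout.

```bash
cat > h.py <<'E'
import numpy as np, cv2
from workcell import bot
def cal(n):
    c=bot.calibration(n); f=192/np.tan(np.radians(c['vfov']/2)); return c,f
def onplane(n,uv,z,c=None,s=0.64):
    c,f=c or cal(n); uv=np.array(uv,float)*s
    T=c['camera_from_world']; R=T[:3,:3]; o=-R.T@T[:3,3]
    d=R.T@np.array([(uv[0]-c['cx'])/f,(uv[1]-c['cy'])/f,1]); return o+d*(z-o[2])/d[2]
def proj(n,p,c=None,s=0.64):
    c,f=c or cal(n); T=c['camera_from_world']; q=T[:3,:3]@np.array(p)+T[:3,3]
    return np.array([f*q[0]/q[2]+c['cx'],f*q[1]/q[2]+c['cy']])/s
E
python3 - <<'E'
from h import *
np.set_printoptions(precision=3,suppress=True)
for nm,uv,z in [("laneL",(272,393),.012),("laneB",(318,466),.012),("laneR",(591,344),.012),("jarlid",(322,372),.075),("tinlid",(538,285),.08),("tape",(333,300),.024),("clip pivot",(519,228),.049),("c base top near",(480,345),.064),("c base top far",(458,319),.064),("c roof far",(405,348),.064),("roof near",(428,372),.064),("rail L",(497,228),.0),("rail",(501,254),0),("rail",(543,251),0)]:
    print(nm,onplane("scene",uv,z))
print("side")
for nm,uv,z in [("laneNR",(544,409),.012),("laneNL",(434,412),.012),("laneFL",(407,239),.012),("laneFR",(483,237),.012),("jar",(479,343),.075),("tin",(446,212),.08),("clip",(341,212),.049)]:
    print(nm,onplane("side",uv,z))
o=bot.get_obs(); c=bot.calibration("wrist")["camera_from_world"]
from scipy.spatial.transform import Rotation as R
Rt=R.from_euler('xyz',o['tcp_rot'],degrees=True).as_matrix()
print(Rt, "cam in tool",Rt.T@(-c[:3,:3].T@c[:3,3]-o['ee_pos']), Rt.T@c[:3,:3].T)
E
```

```text
laneL [ 0.554 -0.196  0.012]
laneB [ 0.7   -0.192  0.012]
laneR [0.695 0.258 0.012]
jarlid [ 0.609 -0.14   0.075]
tinlid [0.607 0.216 0.08 ]
tape [ 0.428 -0.041  0.024]
clip pivot [0.439 0.308 0.049]
c base top near [0.659 0.078 0.064]
c base top far [0.598 0.081 0.064]
c roof far [ 0.613 -0.016  0.064]
roof near [ 0.668 -0.012  0.064]
rail L [0.365 0.32  0.   ]
rail [0.433 0.28  0.   ]
rail [0.462 0.35  0.   ]
side
laneNR [ 0.694 -0.2    0.012]
laneNL [ 0.55  -0.199  0.012]
laneFL [0.543 0.248 0.012]
laneFR [0.69  0.251 0.012]
jar [ 0.613 -0.139  0.075]
tin [0.612 0.225 0.08 ]
clip [0.418 0.292 0.049]
[[ 0.947  0.321 -0.   ]
 [ 0.321 -0.947  0.001]
 [ 0.    -0.001 -1.   ]] cam in tool [ 0.066 -0.    -0.142] [[-0.    -0.965 -0.262]
 [ 1.    -0.    -0.001]
 [ 0.001 -0.262  0.965]]
```

```bash
python3 -m crank '[{"gripper":85,"travel":[48,-29,-8],"twist":[0,0,0]},{"gripper":85,"travel":[48,-29,-8],"twist":[0,0,0]},{"gripper":85,"travel":[48,-29,-8],"twist":[0,0,0]},{"gripper":85,"travel":[48,-29,-8],"twist":[0,0,0]},{"gripper":85,"travel":[48,-29,-8],"twist":[0,0,0]},{"gripper":85,"travel":[48,-29,-8],"twist":[0,0,0]},{"gripper":85,"travel":[48,-29,-8],"twist":[0,0,0]},{"gripper":85,"travel":[48,-29,-8],"twist":[0,0,0]},{"gripper":85,"travel":[48,-29,-8],"twist":[0,0,0]},{"gripper":85,"travel":[48,-29,-8],"twist":[0,0,0]},{"gripper":85,"travel":[48,-29,-8],"twist":[0,0,0]},{"gripper":85,"travel":[48,-29,-8],"twist":[0,0,0]}]'
python3 -m crank '[{"gripper":85,"travel":[0,0,0],"twist":[0,0,0.173]},{"gripper":85,"travel":[0,0,0],"twist":[0,0,0.173]},{"gripper":85,"travel":[0,0,0],"twist":[0,0,0.173]},{"gripper":85,"travel":[0,0,0],"twist":[0,0,0.173]},{"gripper":85,"travel":[0,0,0],"twist":[0,0,0.173]},{"gripper":85,"travel":[0,0,0],"twist":[0,0,0.173]},{"gripper":85,"travel":[0,0,0],"twist":[0,0,0.173]},{"gripper":85,"travel":[0,0,0],"twist":[0,0,0.173]},{"gripper":85,"travel":[0,0,0],"twist":[0,0,0.173]},{"gripper":85,"travel":[0,0,0],"twist":[0,0,0.173]},{"gripper":85,"travel":[0,0,0],"twist":[0,0,0.173]},{"gripper":85,"travel":[0,0,0],"twist":[0,0,0]}]'
cat > snap.py <<'E'
import sys,pickle
from h import *
n,o=sys.argv[1:3]
c=cal(n); im=bot.camera(n)
pickle.dump(c,open(f"pics/{o}.pkl","wb"))
cv2.imwrite(f"pics/{o}.png",cv2.resize(im[:,:,::-1],(800,600),interpolation=cv2.INTER_CUBIC))
ob=bot.get_obs(); print(ob['time'],ob['q'],ob['ee_pos'],ob['tcp_rot'])
E
python3 snap.py wrist w1
```

```text
time: 1.65
ee_pos: [0.6113, -0.0048, 0.3273]
tcp_rot: [180.0, 0.0, 18.7]
wrist_force: [1.2, 0.0, 0.5]
opening: 0.0849
grasp_force: 0.0
time: 3.15
ee_pos: [0.4216, -0.3692, 0.3273]
tcp_rot: [-165.2, 12.1, -48.6]
wrist_force: [1.0, -0.2, 0.3]
opening: 0.0851
grasp_force: 0.0
3.2 [-48.52639224  22.20144192  39.56588842 119.37906354  14.84976574
 179.9438769 ] [ 0.4227801  -0.3680212   0.32765832] [-165.13869631   12.00022804  -48.4709316 ]
```

View pics/w1.png

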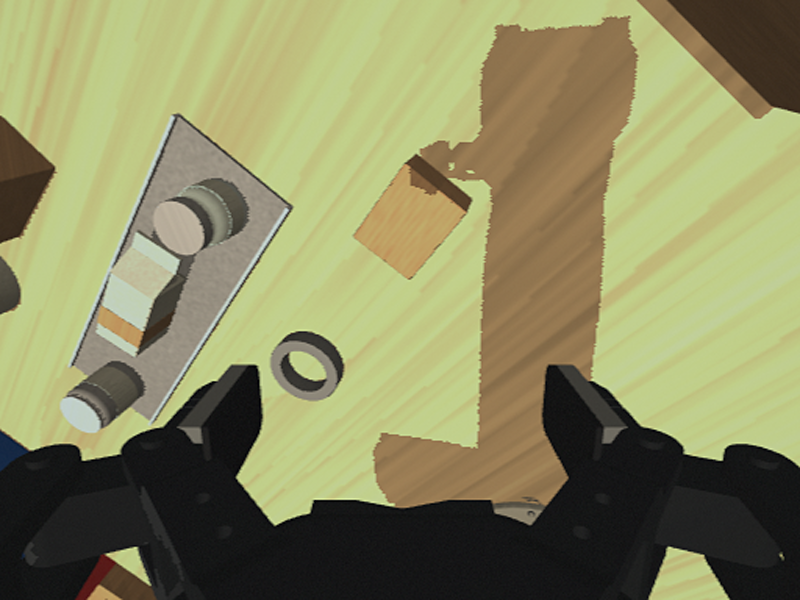

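The wrist picture shows the lane with the carton at about (135,290). The last joint ran into its 180° stop during that turn, so I'll turn the other way, using a small planner to work out the row numbers.

```bash
cat > plan.py <<'E'
# usage: plan.py n  x y z(m) R P Y   [start pose x y z R P Y]
import sys
from h import *
from scipy.spatial.transform import Rotation as R
a=[float(v) for v in sys.argv[1:]]
n=int(a[0]); o=bot.get_obs()
p0,r0=(np.array(a[7:10]),R.from_euler('xyz',a[10:13],degrees=True)) if len(a)>7 else (o['ee_pos'],R.from_euler('xyz',o['tcp_rot'],degrees=True))
p1=np.array(a[1:4]); r1=R.from_euler('xyz',a[4:7],degrees=True)
w=(r0.inv()*r1).as_rotvec()/n; dp=(p1-p0)/n*1000
print("twist/row",w.round(4),"deg",np.degrees(np.linalg.norm(w)).round(2),"norm mm",np.linalg.norm(dp).round(1))
r=r0
for k in range(n):
    print(r.inv().apply(dp).round(1).tolist()); 
    r=r*R.from_rotvec(w)
    if np.linalg.norm(w)<1e-3: break
E
python3 plan.py 12 0.5 -0.15 0.33 180 0 70
```

```text
twist/row [-0.0313 -0.0116 -0.1727] deg 10.08 norm mm 19.3
[-9.2, -15.9, 6.0]
[-6.2, -17.4, 5.6]
[-3.1, -18.3, 5.1]
[0.2, -18.7, 4.5]
[3.5, -18.6, 3.9]
[6.7, -17.8, 3.3]
[9.7, -16.5, 2.6]
[12.4, -14.6, 2.0]
[14.7, -12.3, 1.4]
[16.7, -9.7, 0.9]
[18.1, -6.7, 0.5]
[19.0, -3.5, 0.1]
```

```bash
python3 -m crank '[{"gripper":85,"travel":[-9,-16,6],"twist":[-0.031,-0.012,-0.173]},{"gripper":85,"travel":[-6,-17,6],"twist":[-0.031,-0.012,-0.173]},{"gripper":85,"travel":[-3,-18,5],"twist":[-0.031,-0.012,-0.173]},{"gripper":85,"travel":[0,-19,5],"twist":[-0.031,-0.012,-0.173]},{"gripper":85,"travel":[4,-19,4],"twist":[-0.031,-0.012,-0.173]},{"gripper":85,"travel":[7,-18,3],"twist":[-0.031,-0.012,-0.173]},{"gripper":85,"travel":[10,-17,3],"twist":[-0.031,-0.012,-0.173]},{"gripper":85,"travel":[12,-15,2],"twist":[-0.031,-0.012,-0.173]},{"gripper":85,"travel":[15,-12,1],"twist":[-0.031,-0.012,-0.173]},{"gripper":85,"travel":[17,-10,1],"twist":[-0.031,-0.012,-0.173]},{"gripper":85,"travel":[18,-7,0],"twist":[-0.031,-0.012,-0.173]},{"gripper":85,"travel":[19,-4,0],"twist":[-0.031,-0.012,-0.173]}]'; python3 plan.py 12 0.61 -0.01 0.33 180 0 -170
```

```text
time: 4.7
ee_pos: [0.5009, -0.1445, 0.3311]
tcp_rot: [-179.9, -0.0, 70.9]
wrist_force: [-0.0, 0.2, 0.7]
opening: 0.085
grasp_force: 0.0
twist/row [-1.000e-04 -2.000e-04 -1.733e-01] deg 9.93 norm mm 14.4
[13.6, 4.9, 0.1]
[12.5, 7.2, 0.1]
[11.1, 9.2, 0.1]
[9.3, 11.0, 0.1]
[7.3, 12.4, 0.1]
[5.0, 13.5, 0.1]
[2.6, 14.2, 0.1]
[0.2, 14.4, 0.1]
[-2.3, 14.2, 0.1]
[-4.8, 13.6, 0.1]
[-7.0, 12.6, 0.1]
[-9.1, 11.2, 0.1]
```

```bash
python3 -m crank '[{"gripper":85,"travel":[14,5,0],"twist":[0,0,-0.173]},{"gripper":85,"travel":[12.5,7,0],"twist":[0,0,-0.173]},{"gripper":85,"travel":[11,9,0],"twist":[0,0,-0.173]},{"gripper":85,"travel":[9,11,0],"twist":[0,0,-0.173]},{"gripper":85,"travel":[7,12,0],"twist":[0,0,-0.173]},{"gripper":85,"travel":[5,13.5,0],"twist":[0,0,-0.173]},{"gripper":85,"travel":[2.5,14,0],"twist":[0,0,-0.173]},{"gripper":85,"travel":[0,14,0],"twist":[0,0,-0.173]},{"gripper":85,"travel":[-2,14,0],"twist":[0,0,-0.173]},{"gripper":85,"travel":[-5,14,0],"twist":[0,0,-0.173]},{"gripper":85,"travel":[-7,13,0],"twist":[0,0,-0.173]},{"gripper":85,"travel":[-9,11,0],"twist":[0,0,-0.173]}]'
python3 -m crank '[{"gripper":85,"travel":[0,0,0],"twist":[0,0,-0.173]},{"gripper":85,"travel":[0,0,0],"twist":[0,0,-0.173]},{"gripper":85,"travel":[0,0,0],"twist":[0,0,-0.173]},{"gripper":85,"travel":[0,0,0],"twist":[0,0,-0.173]},{"gripper":85,"travel":[0,0,0],"twist":[0,0,-0.173]},{"gripper":85,"travel":[0,0,0],"twist":[0,0,-0.173]},{"gripper":85,"travel":[0,0,0],"twist":[0,0,-0.173]},{"gripper":85,"travel":[0,0,0],"twist":[0,0,-0.173]},{"gripper":85,"travel":[0,0,0],"twist":[0,0,0]},{"gripper":85,"travel":[0,0,0],"twist":[0,0,0]}]'
python3 snap.py wrist w2
```

```text
time: 6.2
ee_pos: [0.6103, -0.0118, 0.331]
tcp_rot: [179.9, -0.1, -170.2]
wrist_force: [0.1, 0.9, 0.8]
opening: 0.0852
grasp_force: 0.0
time: 7.45
ee_pos: [0.6099, -0.013, 0.3309]
tcp_rot: [179.8, 0.1, -91.5]
wrist_force: [-0.4, 0.2, -0.1]
opening: 0.0852
grasp_force: 0.0
7.5 [-1.28642747e+00  1.82784972e+01  3.70727247e+01  1.08953403e+02
  9.26222429e-02 -8.97890486e+01] [ 0.60993059 -0.01323587  0.33092232] [ 1.79840485e+02  9.20352083e-02 -9.14976357e+01]
```

View pics/w2.png

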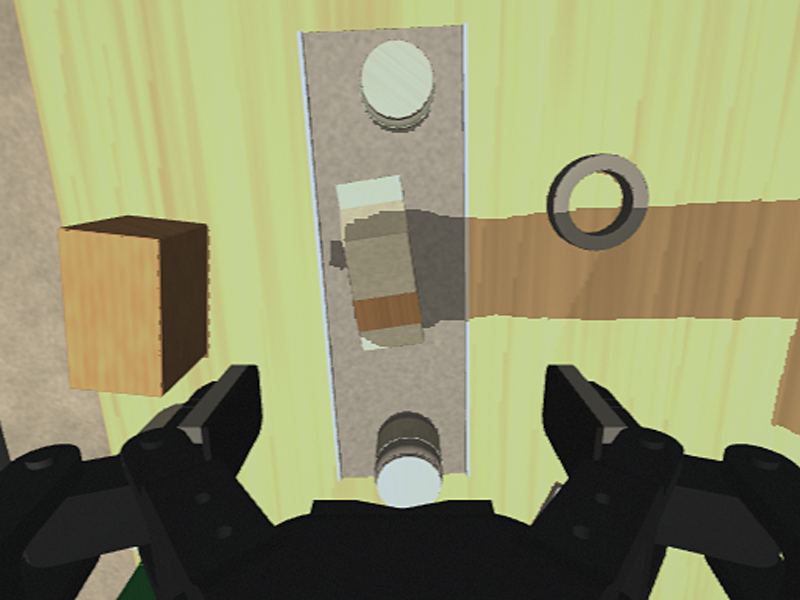

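Wrist view: the carton is slightly yawed in the lane. Its base corners are at (363,350) and (424,341), and the fin corners are at (338,185) and (401,176).

```bash
python3 - <<'E'
from h import *; import pickle
np.set_printoptions(precision=4,suppress=True)
c=pickle.load(open("pics/w2.pkl","rb"))
P={}
for nm,uv,z in [("b1",(363,350),.064),("b2",(424,341),.064),("f1",(338,185),.035),("f2",(401,176),.035),("laneTL",(299,32),.012),("laneTR",(465,25),.012),("laneBL",(339,480),.012),("laneBR",(467,474),.012),("jar",(397,78),.075),("tin",(409,481),.08),("tape",(600,198),.024)]:
    P[nm]=onplane("wrist",uv,z,c); print(nm,P[nm])
b=(P["b1"]+P["b2"])/2; f=(P["f1"]+P["f2"])/2; d=f-b
print("base",b,"fin",f,"len",np.linalg.norm(d[:2]),"axis ang from -y (deg)",np.degrees(np.arctan2(d[0],-d[1])))
l=sum(P[k] for k in P if k.startswith("lane"))/4; print("lane",l)
E
```

```text
b1 [0.647  0.0865 0.064 ]
b2 [0.5905 0.0792 0.064 ]
f1 [ 0.6646 -0.0617  0.035 ]
f2 [ 0.6076 -0.068   0.035 ]
laneTL [ 0.6935 -0.1923  0.012 ]
laneTR [ 0.5482 -0.194   0.012 ]
laneBL [0.6867 0.2643 0.012 ]
laneBR [0.5421 0.2606 0.012 ]
jar [ 0.6087 -0.1428  0.075 ]
tin [0.6077 0.2166 0.08  ]
tape [ 0.4227 -0.0428  0.024 ]
base [0.6188 0.0829 0.064 ] fin [ 0.6361 -0.0649  0.035 ] len 0.14873653471839476 axis ang from -y (deg) 6.688055563406558
lane [0.6176 0.0347 0.012 ]
```

```bash
python3 - <<'E'
from scipy.spatial.transform import Rotation as R
for t in (-25,65):
    r=R.from_euler('xyz',[180,0,-83.3],degrees=True)*R.from_rotvec([0,t,0],degrees=True)
    print(t,r.as_euler('xyz',degrees=True).round(2),r.as_matrix()[:,2])
E
python3 plan.py 6 .6318 -.0274 .1157 180 25 -83.3; python3 plan.py 6 .6318 -.0274 .1157 180 -25 -83.3
```

```text
-25 [180.   25.  -83.3] [-0.04930718  0.41973205 -0.90630779]
65 [180.  -65.  -83.3] [ 0.1057396  -0.90011829 -0.42261826]
twist/row [-0.0048 -0.0723 -0.0236] deg 4.37 norm mm 36.1
[2.3, -3.8, 35.9]
[5.0, -3.9, 35.6]
[7.6, -3.9, 35.1]
[10.3, -3.9, 34.4]
[12.8, -3.8, 33.6]
[15.3, -3.6, 32.5]
twist/row [ 0.0056  0.0729 -0.0234] deg 4.4 norm mm 36.1
[2.3, -3.8, 35.9]
[-0.2, -3.6, 36.0]
[-2.7, -3.4, 35.9]
[-5.3, -3.3, 35.6]
[-7.8, -3.3, 35.1]
[-10.2, -3.3, 34.5]
```

```bash
python3 -m crank '[{"gripper":85,"travel":[2.3,-3.8,35.9],"twist":[-0.005,-0.072,-0.024]},{"gripper":85,"travel":[5,-3.9,35.6],"twist":[-0.005,-0.072,-0.024]},{"gripper":85,"travel":[7.6,-3.9,35],"twist":[-0.005,-0.072,-0.024]},{"gripper":85,"travel":[10.3,-3.9,34.4],"twist":[-0.005,-0.072,-0.024]},{"gripper":85,"travel":[12.8,-3.8,33.6],"twist":[-0.005,-0.072,-0.024]},{"gripper":85,"travel":[15.3,-3.6,32.5],"twist":[-0.005,-0.072,-0.024]},{"gripper":85,"travel":[0,0,0],"twist":[0,0,0]}]'; python3 plan.py 4 .6269 .0146 .0251 180 25 -83.3
```

```text
time: 8.38
ee_pos: [0.6304, -0.0287, 0.1119]
tcp_rot: [179.5, 25.0, -83.4]
wrist_force: [0.4, 0.1, 1.5]
opening: 0.085
grasp_force: 0.0
twist/row [ 0.0021 -0.     -0.0004] deg 0.12 norm mm 24.3
[-0.7, -0.6, 24.3]
[-0.7, -0.5, 24.3]
[-0.7, -0.5, 24.3]
[-0.7, -0.4, 24.3]
```

```bash
python3 -m crank '[{"gripper":85,"travel":[-0.7,-0.5,24],"twist":[0.002,0,0]},{"gripper":85,"travel":[-0.7,-0.5,24],"twist":[0.002,0,0]},{"gripper":85,"travel":[-0.7,-0.5,24],"twist":[0.002,0,0]},{"gripper":85,"travel":[-0.7,-0.5,22],"twist":[0.002,0,0]},{"gripper":85,"travel":[0,0,0],"twist":[0,0,0]},{"gripper":40,"travel":[0,0,0],"twist":[0,0,0]},{"gripper":40,"travel":[0,0,0],"twist":[0,0,0]},{"gripper":40,"travel":[0,0,0],"twist":[0,0,0]},{"gripper":40,"travel":[0,0,0],"twist":[0,0,0]},{"gripper":40,"travel":[0,0,0],"twist":[0,0,0]},{"gripper":40,"travel":[0,0,0],"twist":[0,0,0]}]' 40
```

```text
time: 9.75
ee_pos: [0.6299, 0.0136, 0.0338]
tcp_rot: [-179.4, 24.9, -83.0]
wrist_force: [-0.3, 0.9, 5.7]
opening: 0.0571
grasp_force: 43.4
```

```bash
python3 -m crank '[{"gripper":40,"travel":[-4.2,0,-9],"twist":[0,0,0]},{"gripper":40,"travel":[-6.3,0,-13.6],"twist":[0,0,0]},{"gripper":40,"travel":[-6.3,0,-13.6],"twist":[0,0,0]},{"gripper":40,"travel":[-6.3,0,-13.6],"twist":[0,0,0]},{"gripper":40,"travel":[-6.3,0,-13.6],"twist":[0,0,0]},{"gripper":40,"travel":[-6.3,0,-13.6],"twist":[0,0,0]},{"gripper":40,"travel":[0,0,0],"twist":[0,0,0]}]' 50; python3 snap.py side s1
```

```text
time: 10.62
ee_pos: [0.629, 0.0138, 0.1181]
tcp_rot: [-179.5, 24.9, -83.0]
wrist_force: [0.3, -0.6, -3.9]
opening: 0.0574
grasp_force: 54.5
10.675 [  -9.34674527   20.66094077   12.90062047   89.19982269   23.9521138
 -107.71529774] [0.62868688 0.01378092 0.11702284] [-179.54591793   24.88164306  -83.00939204]
```

View pics/s1.png

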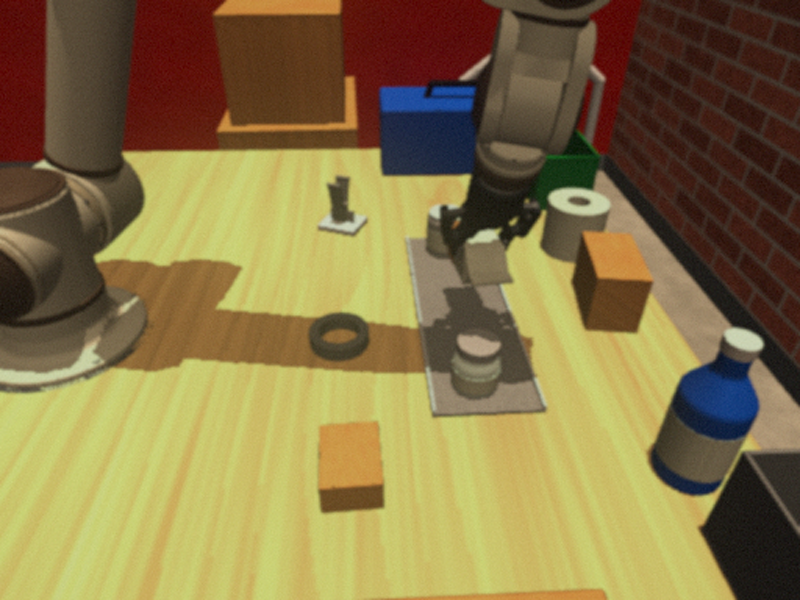

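```bash
python3 - <<'E'
from h import *
for dz in (.084,):
  for p in [(.6646,-.0617,.035),(.6076,-.068,.035),(.636,-.03,.064)]:
    print(proj("side",(p[0],p[1],p[2]+dz)))
o=bot.get_obs();print(o['ee_pos'])
E
python3 plan.py 12 .6250 -.008 .145 180 -65 -83.3
```

```text
[509.80993041 281.66553917]
[469.54128112 285.09106194]
[487.32862523 252.17452806]
[0.62868688 0.01378092 0.11702284]
twist/row [-7.000e-04  1.307e-01 -1.000e-04] deg 7.49 norm mm 3.0
[0.6, 0.5, -2.9]
[1.0, 0.5, -2.8]
[1.3, 0.5, -2.6]
[1.7, 0.5, -2.4]
[2.0, 0.5, -2.2]
[2.2, 0.5, -1.9]
[2.5, 0.5, -1.6]
[2.6, 0.5, -1.3]
[2.8, 0.5, -0.9]
[2.9, 0.5, -0.5]
[2.9, 0.5, -0.1]
[2.9, 0.5, 0.2]
```

```bash
python3 -m crank '[{"gripper":40,"travel":[0.6,0.8,-2.9],"twist":[0,0.1305,0]},{"gripper":40,"travel":[1,0.8,-2.8],"twist":[0,0.1305,0]},{"gripper":40,"travel":[1.3,0.8,-2.6],"twist":[0,0.1305,0]},{"gripper":40,"travel":[1.7,0.8,-2.4],"twist":[0,0.1305,0]},{"gripper":40,"travel":[2,0.8,-2.2],"twist":[0,0.1305,0]},{"gripper":40,"travel":[2.2,0.8,-1.9],"twist":[0,0.1305,0]},{"gripper":40,"travel":[2.5,0.8,-1.6],"twist":[0,0.1305,0]},{"gripper":40,"travel":[2.6,0.8,-1.3],"twist":[0,0.1305,0]},{"gripper":40,"travel":[2.8,0.8,-0.9],"twist":[0,0.1305,0]},{"gripper":40,"travel":[2.9,0.8,-0.5],"twist":[0,0.1305,0]},{"gripper":40,"travel":[2.9,0.8,0],"twist":[0,0.1305,0]},{"gripper":40,"travel":[2.9,0.8,0],"twist":[0,0.1305,0]}]'
python3 -m crank '[{"gripper":40,"travel":[0,0,0],"twist":[0,0,0]},{"gripper":40,"travel":[0,0,0],"twist":[0,0,0]}]'; python3 snap.py side s2;  python3 plan.py 6 .6180 -.010 .084 180 -65 -83.3
```

```text
time: 12.18
ee_pos: [0.6209, -0.0079, 0.144]
tcp_rot: [-179.1, -65.0, -84.0]
wrist_force: [0.1, -0.5, -4.1]
opening: 0.057
grasp_force: 54.7
time: 12.42
ee_pos: [0.6212, -0.0083, 0.1443]
tcp_rot: [-179.2, -64.6, -84.0]
wrist_force: [1.1, -0.6, -3.4]
opening: 0.0576
grasp_force: 54.8
12.475 [ 22.7265351   29.78187056  11.07181447 101.13596121 -60.41970557
 -56.0987142 ] [ 0.62131172 -0.00847943  0.14519722] [-178.97448729  -64.6442354   -84.18272771]
twist/row [-0.0007  0.001  -0.0011] deg 0.09 norm mm 10.2
[-9.1, 0.7, 4.5]
[-9.1, 0.6, 4.5]
[-9.1, 0.6, 4.5]
[-9.1, 0.6, 4.5]
[-9.2, 0.6, 4.5]
[-9.2, 0.6, 4.5]
```

View pics/s2.png

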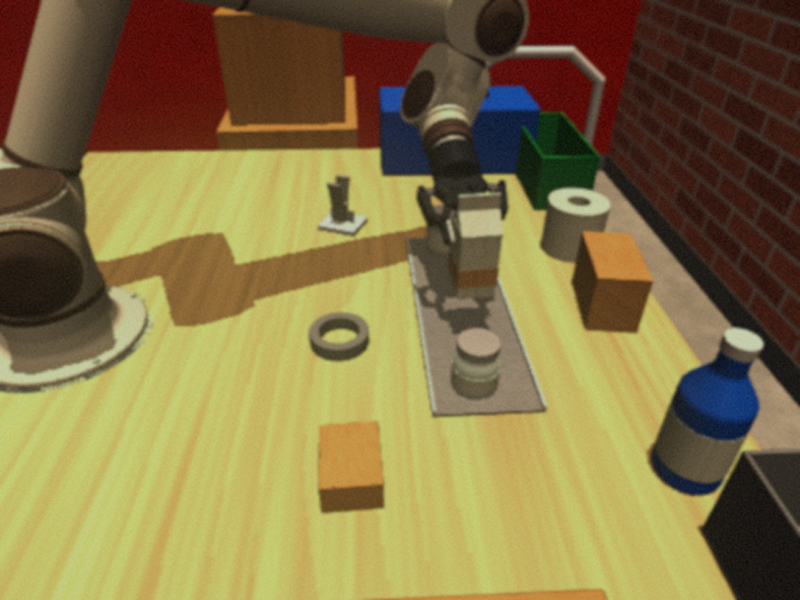

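The carton is upright in the gripper, with its fin at about (478,197). I'll lower it gently next.

```bash
python3 -m crank '[{"gripper":40,"travel":[-9.1,0.6,4.5],"twist":[0,0,-0.001]},{"gripper":40,"travel":[-9.1,0.6,4.5],"twist":[0,0,-0.001]},{"gripper":40,"travel":[-9.1,0.6,4.5],"twist":[0,0,-0.001]},{"gripper":40,"travel":[-9.1,0.6,4.5],"twist":[0,0,-0.001]},{"gripper":40,"travel":[-9.1,0.6,4.5],"twist":[0,0,-0.001]},{"gripper":40,"travel":[-8,0.6,4],"twist":[0,0,-0.001]},{"gripper":40,"travel":[0,0,0],"twist":[0,0,0]},{"gripper":40,"travel":[0,0,0],"twist":[0,0,0]}]'
python3 -m crank '[{"gripper":40,"travel":[-2.7,0,1.3],"twist":[0,0,0]},{"gripper":40,"travel":[0,0,0],"twist":[0,0,0]}]'
```

```text
time: 13.48
ee_pos: [0.6181, -0.0099, 0.0852]
tcp_rot: [-179.9, -64.8, -83.2]
wrist_force: [0.3, -0.1, -4.6]
opening: 0.0571
grasp_force: 54.9
time: 13.72
ee_pos: [0.618, -0.01, 0.0818]
tcp_rot: [-179.9, -64.8, -83.2]
wrist_force: [-0.1, 0.8, -4.8]
opening: 0.0571
grasp_force: 54.9
```

```bash
python3 -m crank '[{"gripper":40,"travel":[-1.8,0,0.9],"twist":[0,0,0]},{"gripper":40,"travel":[0,0,0],"twist":[0,0,0]}]';python3 -m crank '[{"gripper":40,"travel":[-1.8,0,0.9],"twist":[0,0,0]},{"gripper":40,"travel":[0,0,0],"twist":[0,0,0]}]';python3 -m crank '[{"gripper":40,"travel":[-1.8,0,0.9],"twist":[0,0,0]},{"gripper":40,"travel":[0,0,0],"twist":[0,0,0]}]'
```

```text
time: 13.98
ee_pos: [0.6179, -0.01, 0.0797]
tcp_rot: [-179.9, -64.8, -83.1]
wrist_force: [0.5, -0.0, -2.7]
opening: 0.0571
grasp_force: 54.9
time: 14.22
ee_pos: [0.618, -0.0101, 0.0777]
tcp_rot: [-179.9, -64.8, -83.1]
wrist_force: [-0.0, -0.3, -4.3]
opening: 0.0572
grasp_force: 54.9
time: 14.48
ee_pos: [0.6181, -0.0099, 0.0774]
tcp_rot: [-179.9, -64.9, -83.1]
wrist_force: [-6.5, 2.8, 7.1]
opening: 0.0572
grasp_force: 55.8
```

```bash
python3 -m crank '[{"gripper":62,"travel":[0,0,0],"twist":[0,0,0]},{"gripper":75,"travel":[0,0,0],"twist":[0,0,0]},{"gripper":80,"travel":[0,0,0],"twist":[0,0,0]},{"gripper":80,"travel":[0,0,0],"twist":[0,0,0]},{"gripper":80,"travel":[0,0,-6],"twist":[0,0,0]},{"gripper":80,"travel":[0,0,-15],"twist":[0,0,0]},{"gripper":80,"travel":[0,0,-20],"twist":[0,0,0]},{"gripper":80,"travel":[0,0,-20],"twist":[0,0,0]},{"gripper":80,"travel":[20,0,-20],"twist":[0,0,0]},{"gripper":80,"travel":[40,0,-20],"twist":[0,0,0]},{"gripper":80,"travel":[40,0,-20],"twist":[0,0,0]},{"gripper":80,"travel":[0,0,0],"twist":[0,0,0]}]' 40; python3 snap.py side s3; python3 snap.py scene c3; python3 - <<'E'
import cv2,numpy as np
a=cv2.imread('pics/s3.png')[150:450,350:650]; b=cv2.imread('pics/c3.png')[200:500,300:600]
cv2.imwrite('pics/m3.png',cv2.resize(np.hstack([a,b]),(800,400)))
E
```

```text
time: 15.98
ee_pos: [0.6104, 0.0571, 0.2217]
tcp_rot: [-179.2, -64.7, -83.8]
wrist_force: [0.6, 0.4, -1.4]
opening: 0.0799
grasp_force: 0.0
16.025 [ 28.39811314  32.99995709  22.70353306 117.35923358 -57.40832166
 -47.26938512] [0.61012099 0.05689604 0.21933464] [-179.48069707  -64.75665876  -83.51019394]
16.075 [ 28.39180202  33.06806559  22.59648469 117.30772448 -57.40003322
 -47.27351533] [0.60986304 0.05671126 0.21784822] [-179.76461006  -64.79647953  -83.26297282]
```

View pics/m3.png

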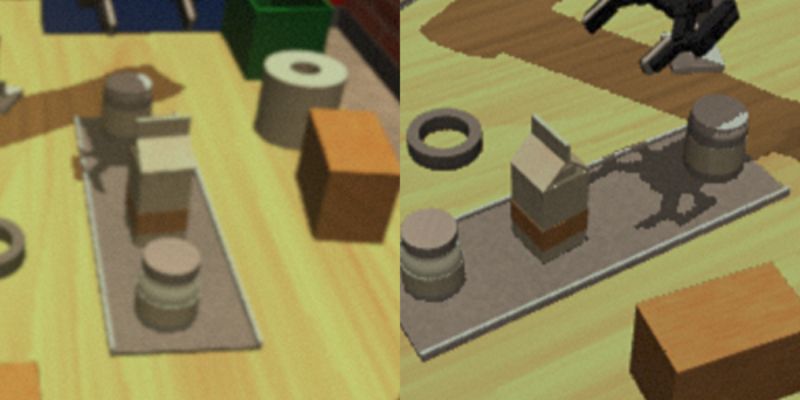

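The carton stands upright at mid-lane, and the jar and tin haven't moved. Next I'll go to the clip.

```bash
python3 plan.py 12 .43 .29 .34 180 0 -173
```

```text
twist/row [-0.0733 -0.0732  0.1153] deg 8.88 norm mm 26.6
[0.2, 12.5, -23.4]
[0.1, 14.2, -22.5]
[0.2, 15.8, -21.4]
[0.6, 17.2, -20.2]
[1.2, 18.6, -19.0]
[2.1, 19.7, -17.7]
[3.2, 20.7, -16.4]
[4.5, 21.4, -15.1]
[5.9, 21.9, -13.9]
[7.5, 22.1, -12.8]
[9.1, 22.0, -11.8]
[10.8, 21.7, -10.9]
```

```bash
python3 -m crank '[{"gripper":85,"travel":[0,12.5,-23.4],"twist":[-0.073,-0.073,0.115]},{"gripper":85,"travel":[0,14.2,-22.5],"twist":[-0.073,-0.073,0.115]},{"gripper":85,"travel":[0.2,15.8,-21.4],"twist":[-0.073,-0.073,0.115]},{"gripper":85,"travel":[0.6,17.2,-20.2],"twist":[-0.073,-0.073,0.115]},{"gripper":85,"travel":[1.2,18.6,-19],"twist":[-0.073,-0.073,0.115]},{"gripper":85,"travel":[2.1,19.7,-17.7],"twist":[-0.073,-0.073,0.115]},{"gripper":85,"travel":[3.2,20.7,-16.4],"twist":[-0.073,-0.073,0.115]},{"gripper":85,"travel":[4.5,21.4,-15],"twist":[-0.073,-0.073,0.115]},{"gripper":85,"travel":[5.9,21.9,-14],"twist":[-0.073,-0.073,0.115]},{"gripper":85,"travel":[7.5,22,-13],"twist":[-0.073,-0.073,0.115]},{"gripper":85,"travel":[9,22,-12],"twist":[-0.073,-0.073,0.115]},{"gripper":85,"travel":[11,22,-11],"twist":[-0.073,-0.073,0.115]}]'; python3 -m crank '[{"gripper":85,"travel":[0,0,0],"twist":[0,0,0]},{"gripper":85,"travel":[0,0,0],"twist":[0,0,0]}]';  python3 snap.py wrist w4
```

```text
time: 17.58
ee_pos: [0.4292, 0.2907, 0.339]
tcp_rot: [-179.9, -0.2, -173.0]
wrist_force: [1.1, 0.2, -0.1]
opening: 0.085
grasp_force: 0.0
time: 17.82
ee_pos: [0.4296, 0.2897, 0.3388]
tcp_rot: [-179.7, -0.3, -172.6]
wrist_force: [-0.4, 0.2, 0.5]
opening: 0.0848
grasp_force: 0.0
17.875 [ 34.06915639   5.11611865  22.48346629 107.8165      -0.15933768
  26.73022717] [0.42992433 0.28978645 0.33845505] [-179.65566458   -0.3294848  -172.66143631]
```

View pics/w4.png

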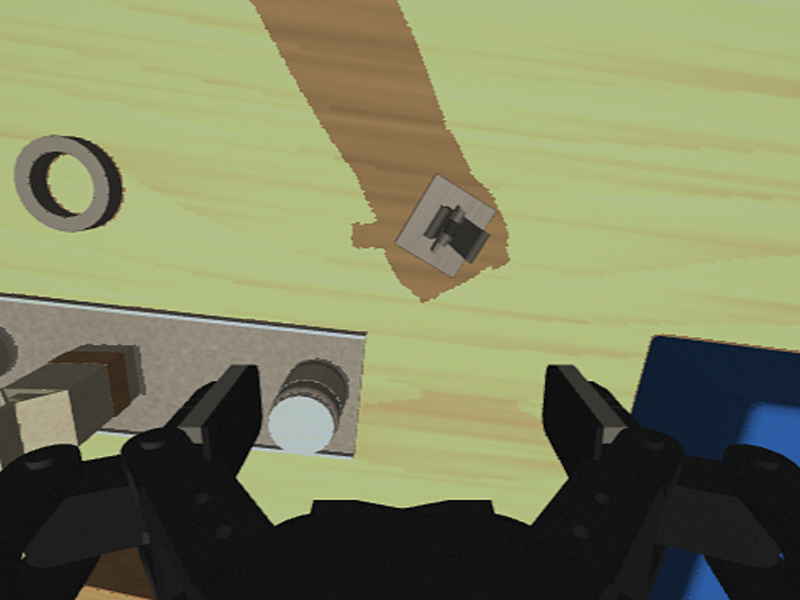

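The clip is at about (455,230). The rail base corners are at (436,175), (499,210), (455,277) and (395,240), and the clip's opening direction is turned about 30° from the tool's y.

```bash
python3 - <<'E'
from h import *; import pickle
np.set_printoptions(precision=4,suppress=True)
c=pickle.load(open("pics/w4.pkl","rb"))
A,B,C,D=[onplane("wrist",u,.012,c) for u in [(436,175),(499,210),(455,277),(395,240)]]
print(A,B,C,D,"ctr",(A+B+C+D)/4, np.linalg.norm(B-A),np.linalg.norm(C-B),np.linalg.norm(D-C))
for v in (C-B,D-A): print("xdir",np.degrees(np.arctan2(v[1],v[0])))
for v in (B-A,C-D): print("ydir",np.degrees(np.arctan2(v[1],v[0])))
E
```

```text
[0.3673 0.3139 0.012 ] [0.3923 0.3799 0.012 ] [0.4643 0.3478 0.012 ] [0.4346 0.2827 0.012 ] ctr [0.4146 0.3311 0.012 ] 0.07052073849840378 0.07878179074934598 0.07149281451646755
xdir -24.070071118657868
xdir -24.910648355678237
ydir 69.25013044855773
ydir 65.53765518168818
```

```bash
python3 plan.py 5 .4146 .3311 .24 180 0 156.5
```

```text
twist/row [-0.0015 -0.0008  0.1076] deg 6.17 norm mm 21.6
[1.9, 8.7, 19.7]
[2.8, 8.4, 19.7]
[3.7, 8.0, 19.7]
[4.6, 7.6, 19.7]
[5.4, 7.0, 19.7]
```

```bash
python3 -m crank '[{"gripper":85,"travel":[1.9,8.7,19.7],"twist":[-0.001,-0.001,0.108]},{"gripper":85,"travel":[2.8,8.4,19.7],"twist":[-0.001,-0.001,0.108]},{"gripper":85,"travel":[3.7,8,19.7],"twist":[-0.001,-0.001,0.108]},{"gripper":85,"travel":[4.6,7.6,19.7],"twist":[-0.001,-0.001,0.108]},{"gripper":85,"travel":[5.4,7,19.7],"twist":[-0.001,-0.001,0.108]},{"gripper":85,"travel":[0,0,0],"twist":[0,0,0]},{"gripper":85,"travel":[0,0,0],"twist":[0,0,0]}]';  python3 snap.py wrist w5; python3 -c "
import cv2
a=cv2.imread('pics/w5.png')[100:400,200:600]; cv2.imwrite('pics/w5z.png',cv2.resize(a,(800,600),interpolation=cv2.INTER_CUBIC))"
```

```text
time: 18.75
ee_pos: [0.4149, 0.3313, 0.2414]
tcp_rot: [180.0, 0.2, 156.5]
wrist_force: [0.2, 0.5, -0.1]
opening: 0.0852
grasp_force: 0.0
18.8 [38.66947501  2.46342705  8.61002973 96.00718766 -0.1270538  62.23811695] [0.41502192 0.33132294 0.24185558] [1.79935814e+02 1.77367811e-01 1.56431104e+02]
```

View pics/w5z.png

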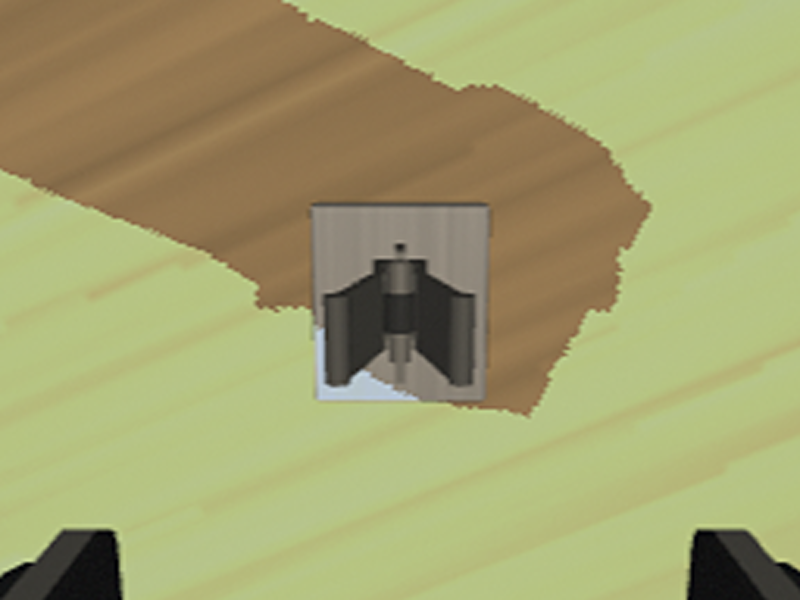

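The zoom shows the handles parallel to the tool x axis. The bars are centred at crop (400,339), and the rail base at (400,303).

```bash
python3 - <<'E'
from h import *; import pickle
c=pickle.load(open("pics/w5.pkl","rb"))
for n,u,v,z in [("bars",400.5,339,.096),("base",400,303,.012),("bar top end",400,293,.096),("bar bottom end",400,385,.096),("L",326,339,.096),("R",475,339,.096)]:
    print(n,onplane("wrist",(200+u/2,100+v/2),z,c).round(4))
E
python3 plan.py 3 .4146 .3311 .14 180 0 156.5
```

```text
bars [0.4113 0.3323 0.096 ]
base [0.4147 0.3304 0.012 ]
bar top end [0.398  0.3379 0.096 ]
bar bottom end [0.4248 0.3262 0.096 ]
L [0.4021 0.3111 0.096 ]
R [0.4205 0.3534 0.096 ]
twist/row [ 0.0004  0.001  -0.0004] deg 0.07 norm mm 34.0
[0.2, -0.2, 34.0]
[0.2, -0.1, 34.0]
[0.1, -0.1, 34.0]
```

```bash
python3 -m crank '[{"gripper":85,"travel":[1,-0.3,32],"twist":[0,0,0]},{"gripper":85,"travel":[1,-0.2,32],"twist":[0,0,0]},{"gripper":85,"travel":[1,0,32],"twist":[0,0,0]},{"gripper":85,"travel":[0,0,32],"twist":[0,0,0]},{"gripper":75,"travel":[0,0,25],"twist":[0,0,0]},{"gripper":65,"travel":[0,0,12],"twist":[0,0,0]},{"gripper":60,"travel":[0,0,0],"twist":[0,0,0]},{"gripper":60,"travel":[0,0,0],"twist":[0,0,0]}]' 40
```

```text
time: 19.8
ee_pos: [0.4127, 0.3326, 0.0778]
tcp_rot: [179.8, 0.2, 156.3]
wrist_force: [0.3, 0.5, 0.1]
opening: 0.06
grasp_force: 0.0
```

```bash
python3 -m crank '[{"gripper":45,"travel":[0,0,0],"twist":[0,0,0]},{"gripper":36,"travel":[0,0,-1],"twist":[0,0,0]},{"gripper":28,"travel":[0,0,-1],"twist":[0,0,0]},{"gripper":20,"travel":[0,0,-1],"twist":[0,0,0]},{"gripper":12,"travel":[0,0,-1],"twist":[0,0,0]},{"gripper":8,"travel":[0,0,0],"twist":[0,0,0]},{"gripper":8,"travel":[0,0,0],"twist":[0,0,0]},{"gripper":8,"travel":[0,0,0],"twist":[0,0,0]}]' 40
```

```text
time: 20.8
ee_pos: [0.4124, 0.3324, 0.0812]
tcp_rot: [179.9, 0.2, 156.3]
wrist_force: [-0.4, -0.8, 7.9]
opening: 0.0148
grasp_force: 39.0
```

```bash
python3 -m crank '[{"gripper":8,"travel":[0,0,-3],"twist":[0,0,0]},{"gripper":8,"travel":[0,0,-6],"twist":[0,0,0]},{"gripper":8,"travel":[0,0,-12],"twist":[0,0,0]},{"gripper":8,"travel":[0,0,-20],"twist":[0,0,0]},{"gripper":8,"travel":[0,0,-25],"twist":[0,0,0]},{"gripper":8,"travel":[0,0,-25],"twist":[0,0,0]},{"gripper":8,"travel":[0,0,-25],"twist":[0,0,0]},{"gripper":8,"travel":[0,0,-25],"twist":[0,0,0]},{"gripper":8,"travel":[0,0,-25],"twist":[0,0,0]},{"gripper":8,"travel":[0,0,-15],"twist":[0,0,0]},{"gripper":8,"travel":[0,0,0],"twist":[0,0,0]},{"gripper":8,"travel":[0,0,0],"twist":[0,0,0]}]'; python3 snap.py scene c6; python3 snap.py side s6; python3 - <<'E'
from h import *
o=bot.get_obs(); p=o['ee_pos']; piv=p-[0,0,.031]
for n in("scene","side"): print(n,proj(n,piv).round(0),proj(n,piv+[0,0,.05]).round(0),proj(n,piv-[0,0,.035]).round(0))
import numpy as np
a=cv2.imread('pics/c6.png'); b=cv2.imread('pics/s6.png')
def cr(im,n):
    u,v=proj(n,piv).astype(int); return cv2.resize(im[max(v-65,0):v+65,u-65:u+65],(400,400),interpolation=cv2.INTER_CUBIC)
def cf(n,im):
    u,v=proj(n,[.618,-.01,.158]).astype(int); return cv2.resize(im[v-60:v+90,u-100:u+100],(400,200*3//2),interpolation=cv2.INTER_CUBIC)[:200]
cv2.imwrite('pics/m6.png',np.vstack([np.hstack([cr(a,"scene"),cr(b,"side")]),np.hstack([cf("scene",a),cf("side",b)])]))
E
```

```text
time: 22.3
ee_pos: [0.4113, 0.3321, 0.2605]
tcp_rot: [180.0, 0.1, 156.3]
wrist_force: [-0.0, -0.5, 0.1]
opening: 0.0146
grasp_force: 38.8
22.35 [38.9803315   2.71044377 10.94282071 98.17595021 -0.11424386 62.64947331] [0.41125049 0.33205937 0.26034485] [-1.79997632e+02  1.27397105e-01  1.56330805e+02]
22.4 [38.97985674  2.71311288 10.94285433 98.18012712 -0.11405656 62.64906805] [0.4112321  0.33204006 0.2603205 ] [-1.79991666e+02  1.24100846e-01  1.56330748e+02]
scene [533. 122.] [536.  93.] [530. 142.]
side [333. 112.] [332.  84.] [334. 131.]
```

View pics/m6.png

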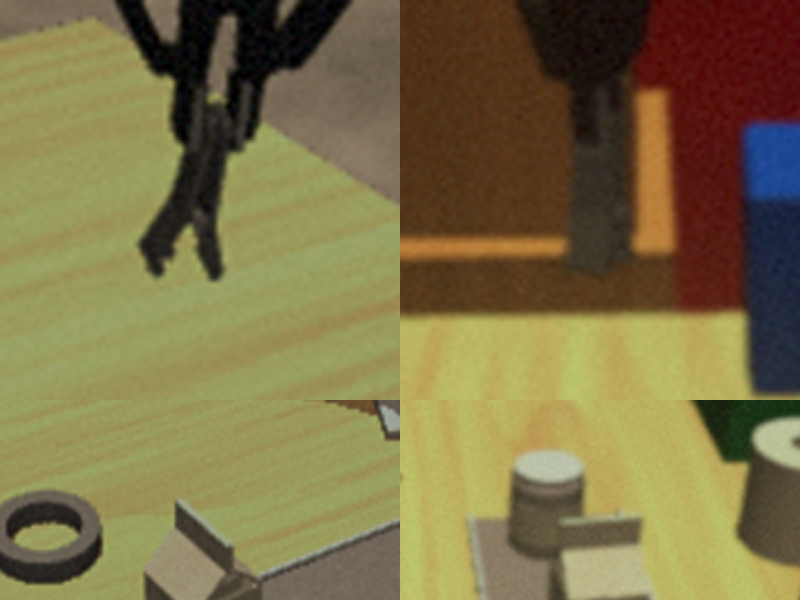

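The clip is held open, jaws down, with the jaw ends at about (155,270) and (215,275) in the left crop. The carton fin's upper edge runs (178,500)–(232,547) in the scene crop and (558,520)–(641,515) in the side crop.

```bash
python3 - <<'E'
from h import *
np.set_printoptions(precision=4,suppress=True)
def back(n,pts,ox):
    u,v=proj(n,[.618,-.01,.158]).astype(int)
    return [onplane(n,(u-100+(x-ox)*.5,v-60+(y-400)*.5),.158) for x,y in pts]
for n,pts,ox in [("scene",[(178,500),(232,547)],0),("side",[(558,520),(641,515)],400)]:
    a,b=back(n,pts,ox); d=b-a; print(n,a,b,(a+b)/2,np.linalg.norm(d),np.degrees(np.arctan2(d[1],d[0])))
# jaw pixels from scene crop and clip model check
p=bot.get_obs()['ee_pos']; yaw=np.radians(-23.7); cx=np.array([np.cos(yaw),np.sin(yaw),0]); cy=np.array([-cx[1],cx[0],0])
for off in (.028,.031,.034,.037):
    u0=np.array(proj("scene",p-[0,0,.031]).astype(int)); s0=np.array(proj("side",p-[0,0,.031]).astype(int))
    P=p-[0,0,off]
    f=lambda q,n,z:((proj(n,q)-(z-65))/.325).round(0)
    print(off,"scene L/R near jaw tips",[f(P-[0,0,.035]+cx*.014+s*cy*.0135,"scene",u0) for s in(-1,1)],"side near/far",[f(P-[0,0,.035]+s*cx*.014-cy*.0135,"side",s0) for s in(-1,1)])
E
```

```text
scene [ 0.5911 -0.0121  0.158 ] [ 0.6493 -0.0052  0.158 ] [ 0.6202 -0.0086  0.158 ] 0.05862280228485895 6.763601311162692
side [ 0.587  -0.0089  0.158 ] [ 0.647  -0.0038  0.158 ] [ 0.617  -0.0064  0.158 ] 0.06024140439588968 4.815646412395478
0.028 scene L/R near jaw tips [array([176., 270.]), array([226., 268.])] side near/far [array([173., 258.]), array([215., 264.])]
0.031 scene L/R near jaw tips [array([175., 276.]), array([226., 273.])] side near/far [array([173., 263.]), array([216., 269.])]
0.034 scene L/R near jaw tips [array([174., 281.]), array([225., 278.])] side near/far [array([173., 268.]), array([216., 274.])]
0.037 scene L/R near jaw tips [array([174., 286.]), array([224., 283.])] side near/far [array([174., 273.]), array([216., 279.])]
```

The clip seems tilted slightly about its hinge axis, so I'll measure that numerically from the saved scene picture.

```bash
python3 - <<'E'
from h import *
im=cv2.imread('pics/c6.png'); u0,v0=proj("scene",bot.get_obs()['ee_pos']-[0,0,.031]).astype(int)-65
hsv=cv2.cvtColor(im,cv2.COLOR_BGR2HSV)
m=(hsv[...,2]<120)
for v in range(v0+30,v0+96,3):
    r=m[v,u0+25:u0+95].astype(int); e=np.flatnonzero(np.diff(np.r_[0,r,0]))
    print(round((v-v0)/.325),[round((25+x)/.325) for x in e])
p=bot.get_obs()['ee_pos']
for z in (0,.01,-.01,-.031,-.066): print(z,((proj("scene",p+[0,0,z])-(u0,v0))/.325).round(0))
E
```

```text
92 [172, 212, 222, 268, 271, 292]
102 [169, 268, 271, 292]
111 [169, 262, 274, 289]
120 [169, 262]
129 [169, 258]
138 [175, 255]
148 [182, 246]
157 [178, 228]
166 [178, 228]
175 [175, 225]
185 [172, 225]
194 [169, 222]
203 [163, 222]
212 [157, 218]
222 [151, 218]
231 [145, 182, 194, 218]
240 [138, 178, 197, 222]
249 [138, 175, 194, 222]
258 [145, 172, 200, 222]
268 [145, 166, 203, 225]
277 [209, 222]
286 []
0 [209. 145.]
0.01 [211. 127.]
-0.01 [207. 163.]
-0.031 [202. 201.]
-0.066 [194. 261.]
```

```bash
python3 -m crank '[{"gripper":8,"travel":[0,0,0],"twist":[-0.08,0,0]},{"gripper":8,"travel":[0,0,0],"twist":[0,0,0]},{"gripper":8,"travel":[0,0,0],"twist":[0,0,0]}]'; python3 snap.py scene c7; python3 snap.py wrist w7; cat > seg.py <<'E'
from h import *; import sys
def ext(name,p):
    im=cv2.imread(name); u0,v0=proj("scene",p-[0,0,.031]).astype(int)-65
    m=(cv2.cvtColor(im,cv2.COLOR_BGR2HSV)[...,2]<120)
    for v in range(v0+48,v0+94,3):
        r=m[v,u0+20:u0+100].astype(int); e=np.flatnonzero(np.diff(np.r_[0,r,0]))
        zs=np.linspace(.03,-.09,121); pr=np.array([proj("scene",p+[0,0,z])[:2] for z in zs]); ax=np.interp(v,pr[:,1],pr[:,0])
        print(v-v0,"z",round(float(np.interp(v,pr[:,1],zs)),3),"rel axis px",[round(float(u0+20+x-ax),1) for x in e])
    print("px/mm",(proj("scene",p+[.0004,.000916,0])-proj("scene",p)))
ext(sys.argv[1],bot.get_obs()['ee_pos'])
E
python3 seg.py pics/c7.png
```

```text
time: 22.78
ee_pos: [0.4113, 0.332, 0.2612]
tcp_rot: [175.4, 0.2, 156.3]
wrist_force: [0.9, -0.6, -1.4]
opening: 0.0149
grasp_force: 38.9
22.825 [37.81894621 -1.41845059  6.72163113 94.0419299   2.04310638 61.55695653] [0.4114408  0.33222651 0.2611448 ] [1.75424317e+02 1.58712299e-01 1.56328756e+02]
22.875 [37.82366412 -1.40913184  6.72726911 94.0321676   2.04999952 61.55388774] [0.41148774 0.33236145 0.2611183 ] [1.75415700e+02 1.55818639e-01 1.56337002e+02]
48 z -0.0 rel axis px [-11.2, 10.8]
51 z -0.005 rel axis px [-8.9, 6.1]
54 z -0.011 rel axis px [-8.5, 6.5]
57 z -0.016 rel axis px [-9.1, 6.9]
60 z -0.021 rel axis px [-9.7, 7.3]
63 z -0.026 rel axis px [-10.3, 7.7]
66 z -0.031 rel axis px [-9.9, 7.1]
69 z -0.037 rel axis px [-11.6, 7.4]
72 z -0.042 rel axis px [-13.2, 6.8]
75 z -0.047 rel axis px [-13.8, -2.8, 0.2, 8.2]
78 z -0.052 rel axis px [-15.4, -3.4, 2.6, 9.6]
81 z -0.058 rel axis px [-17.0, -4.0, 2.0, 11.0]
84 z -0.063 rel axis px [-14.6, -4.6, 4.4, 11.4]
87 z -0.069 rel axis px [-13.3, -7.3, 5.7, 12.7]
90 z -0.074 rel axis px [-10.9, -6.9, 8.1, 12.1]
93 z -0.08 rel axis px []
px/mm [ 0.62583627 -0.02867247]
```

```bash
python3 plan.py 12 .6184 -.0063 .265 175.4 0.16 -173.7
```

```text
twist/row [-0.0001  0.0035 -0.0434] deg 2.5 norm mm 33.1
[-27.1, -18.8, -1.8]
[-26.3, -20.0, -1.9]
[-25.4, -21.1, -2.0]
[-24.4, -22.2, -2.0]
[-23.4, -23.2, -2.1]
[-22.4, -24.2, -2.2]
[-21.3, -25.2, -2.3]
[-20.2, -26.1, -2.4]
[-19.0, -26.9, -2.4]
[-17.8, -27.7, -2.5]
[-16.6, -28.5, -2.6]
[-15.3, -29.2, -2.6]
```

```bash
python3 -m crank '[{"gripper":8,"travel":[-27.1,-18.8,-1.8],"twist":[0,0.0035,-0.0434]},{"gripper":8,"travel":[-26.3,-20,-1.9],"twist":[0,0.0035,-0.0434]},{"gripper":8,"travel":[-25.4,-21.1,-2],"twist":[0,0.0035,-0.0434]},{"gripper":8,"travel":[-24.4,-22.2,-2],"twist":[0,0.0035,-0.0434]},{"gripper":8,"travel":[-23.4,-23.2,-2.1],"twist":[0,0.0035,-0.0434]},{"gripper":8,"travel":[-22.4,-24.2,-2.2],"twist":[0,0.0035,-0.0434]},{"gripper":8,"travel":[-21.3,-25.2,-2.3],"twist":[0,0.0035,-0.0434]},{"gripper":8,"travel":[-20.2,-26.1,-2.4],"twist":[0,0.0035,-0.0434]},{"gripper":8,"travel":[-19,-26.9,-2.4],"twist":[0,0.0035,-0.0434]},{"gripper":8,"travel":[-17.8,-27.7,-2.5],"twist":[0,0.0035,-0.0434]},{"gripper":8,"travel":[-16.6,-28.5,-2.6],"twist":[0,0.0035,-0.0434]},{"gripper":8,"travel":[-15.3,-29.2,-2.6],"twist":[0,0.0035,-0.0434]}]';python3 -m crank '[{"gripper":8,"travel":[0,0,0],"twist":[0,0,0]},{"gripper":8,"travel":[0,0,0],"twist":[0,0,0]},{"gripper":8,"travel":[0,0,0],"twist":[0,0,0]}]'; python3 snap.py scene c8;python3 snap.py side s8; python3 snap.py wrist w8; python3 plan.py 6 .6184 -.0063 .207 175.4 0.16 -173.7; python3 seg.py pics/c8.png
```

```text
time: 24.38
ee_pos: [0.619, -0.0071, 0.2647]
tcp_rot: [175.4, 0.1, -173.6]
wrist_force: [0.4, 1.2, -0.8]
opening: 0.0149
grasp_force: 38.8
time: 24.75
ee_pos: [0.618, -0.0054, 0.2655]
tcp_rot: [175.4, 0.2, -173.7]
wrist_force: [0.2, -0.0, -0.5]
opening: 0.0151
grasp_force: 39.0
24.8 [ -2.59533727  16.34068076  26.93548031 101.12268899   4.54315978
  -8.9383919 ] [ 0.61795419 -0.0054127   0.2656163 ] [ 175.43001845    0.18364097 -173.68521308]
24.85 [ -2.60143668  16.33620535  26.93630318 101.11746475   4.54419338
  -8.94666512] [ 0.61798889 -0.00547496  0.26567176] [ 175.43065516    0.19485569 -173.68307295]
24.9 [ -2.61137799  16.33789743  26.93896446 101.11738032   4.54166677
  -8.94850703] [ 0.61800491 -0.0055955   0.26567572] [ 175.43332074    0.19565156 -173.69114634]
twist/row [-0.0001  0.0001  0.    ] deg 0.01 norm mm 9.8
[-0.0, -0.9, 9.7]
48 z -0.004 rel axis px [-12.7, 11.3]
51 z -0.009 rel axis px [-12.6, 11.4]
54 z -0.013 rel axis px [-12.6, 11.4]
57 z -0.018 rel axis px [-13.5, 11.5]
60 z -0.022 rel axis px [-13.5, 11.5]
63 z -0.027 rel axis px [-13.4, 11.6]
66 z -0.031 rel axis px [-14.3, 11.7]
69 z -0.036 rel axis px [-15.3, 11.7]
72 z -0.041 rel axis px [-15.2, 11.8]
75 z -0.046 rel axis px [-17.2, 12.8]
78 z -0.05 rel axis px [-45.1, -42.1, -18.1, 13.9]
81 z -0.055 rel axis px [-45.0, -42.0, -19.0, 15.0]
84 z -0.06 rel axis px [-20.0, 0.0, 3.0, 16.0]
87 z -0.065 rel axis px [-44.9, -35.9, -20.9, -0.9, 6.1, 18.1]
90 z -0.07 rel axis px [-44.9, -32.9, -19.9, 0.1, 10.1, 16.1]
93 z -0.074 rel axis px [-44.8, -29.8, -15.8, -2.8]
px/mm [ 0.8158179 -0.0464552]
```

```bash
python3 - <<'E'
from h import *; import pickle
np.set_printoptions(linewidth=200)
c=pickle.load(open("pics/w8.pkl","rb")); im=cv2.imread("pics/w8.png"); g=cv2.cvtColor(im,cv2.COLOR_BGR2GRAY)
C=np.array([.6186,-.0078,.158]); a=np.radians(6.3); d=np.array([np.cos(a),np.sin(a),0]); n=np.array([-d[1],d[0],0])
T=np.array([.618,-.0056,.2657])
for t in (-.027,-.02,-.012,0,.012):
    u,v=proj("wrist",C+t*d,c); e=[proj("wrist",C+t*d+s*n*.0025,c)[0] for s in(1,-1)]
    r=int(round(v)); print("fin t",t,"pred",u.round(1),v.round(1),"edges",np.round(e,1)); print(int(u)-60,g[r,int(u)-60:int(u)+60:3])
for off,s in((.0,0),(.066,1),(.066,-1),(.066,0)):
    for x in(-.014,.014): print("jaw",off,s,x,proj("wrist",T-[0,0,off]+d*x+n*s*.0115,c).round(1))
E
```

```text
fin t -0.027 pred 380.0 242.2 edges [384.7 375.2]
319 [105 107 103 106 124 134 134 136 140 141 138 143 141 138 135 139 135 139 137 146 173 171 158 134 138 138 143 146 139 143 143 142 141 142 141 128 105 104 104 104]
fin t -0.02 pred 380.1 255.2 edges [384.8 375.4]
320 [105 108 109 108 133 142 139 142 135 138 137 136 139 137 138 135 137 135 139 152 171 172 149 136 138 145 138 139 138 138 140 142 141 138 141 120 107 109 108 106]
fin t -0.012 pred 380.3 269.9 edges [385.  375.7]
320 [104  99 106 103 121 138 139 139 139 134 133 135 137 137 135 138 135 135 127 135 161 161 149 140 141 142 142 136 135 138 142 137 137 138 137 110 107 105 104 107]
fin t 0 pred 380.6 291.5 edges [385.2 376. ]
320 [174 185 125 104 115 139  70  68  67  56  56  56  56  53  46 104 137 134 133 138 107  76  60  63  69  93 138 144  92  66  60  56  55  55  67  64  99 108 110 105]
fin t 0.012 pred 380.8 312.5 edges [385.4 376.3]
320 [176 187 189 182 176 141  95  67  67  68  68  68  68  68  68  54  57  56  56  55 105 120 129 140 127 110 104  92  50  58  56  59  67  66  67  53 183 174 181 188]
jaw 0.0 0 -0.014 [400.1 336.1]
jaw 0.0 0 0.014 [400.2 415.2]
jaw 0.066 1 -0.014 [414.1 284.2]
jaw 0.066 1 0.014 [413.6 342.1]
jaw 0.066 -1 -0.014 [363.2 285.3]
jaw 0.066 -1 0.014 [364.5 343.6]
jaw 0.066 0 -0.014 [388.7 284.8]
jaw 0.066 0 0.014 [389.2 342.8]
```

```bash
python3 -m crank '[{"gripper":8,"travel":[0,1.1,0],"twist":[0,0,0]},{"gripper":8,"travel":[0,0.7,9],"twist":[0,0,0]},{"gripper":8,"travel":[0,0.7,9],"twist":[0,0,0]},{"gripper":8,"travel":[0,0,0],"twist":[0,0,0]},{"gripper":8,"travel":[0,0,0],"twist":[0,0,0]}]'; python3 snap.py wrist w9; python3 - <<'E'
from h import *
o=bot.get_obs(); a=np.radians(6.3); n=np.array([-np.sin(a),np.cos(a)]); C=np.array([.6186,-.0078])+.0008*n
print("TCP n-offset from fin mm",1000*(o['ee_pos'][:2]-C)@n, "along",1000*(o['ee_pos'][:2]-C)@np.array([np.cos(a),np.sin(a)]))
E
```

```text
time: 25.52
ee_pos: [0.6178, -0.0024, 0.2476]
tcp_rot: [175.4, 0.2, -173.7]
wrist_force: [0.5, -0.8, -0.2]
opening: 0.0148
grasp_force: 39.0
25.575 [-2.31424719 15.64304835 24.05885065 98.91212418  4.54662831 -8.60562796] [ 0.61790497 -0.00236103  0.24779322] [ 175.43031116    0.18885627 -173.73585739]
TCP n-offset from fin mm 4.682396646545167 along -0.09399062031157658
```

```bash
python3 -m crank '[{"gripper":8,"travel":[0,-2.1,0],"twist":[0,0,0]},{"gripper":8,"travel":[0,-0.6,8],"twist":[0,0,0]},{"gripper":8,"travel":[0,0,0],"twist":[0,0,0]},{"gripper":8,"travel":[0,0,0],"twist":[0,0,0]}]'; python3 snap.py wrist w10; python3 - <<'E'
from h import *; import pickle
np.set_printoptions(linewidth=200)
o=bot.get_obs(); a=np.radians(6.3); d=np.array([np.cos(a),np.sin(a),0]); n=np.array([-np.sin(a),np.cos(a),0]); C=np.array([.6186,-.0078,.158])+.0008*n
T=o['ee_pos']; print("n off",1000*(T-C)@n,T)
c=pickle.load(open("pics/w10.pkl","rb")); g=cv2.cvtColor(cv2.imread("pics/w10.png"),cv2.COLOR_BGR2GRAY)
for t in (-.027,-.02):
    u,v=proj("wrist",C+t*d,c); print("fin",u.round(1),v.round(1)); print(int(u)-21,g[int(round(v)),int(u)-21:int(u)+24:2])
u,v=proj("wrist",T-[0,0,.066]-d*.014,c); print("jaw axis pred",u,v)
for dv in(6,12,20): print(int(u)-66,g[int(v)+dv,int(u)-66:int(u)+66:3])
E
```

```text
time: 26.08
ee_pos: [0.618, -0.0044, 0.2393]
tcp_rot: [175.4, 0.2, -173.7]
wrist_force: [1.0, 0.9, -0.9]
opening: 0.0148
grasp_force: 39.0
26.125 [-2.49982561 15.44474269 22.87618388 97.95481832  4.54402526 -8.79359421] [ 0.61813314 -0.00438573  0.23944118] [ 175.42940269    0.1766949  -173.73404787]
n off 2.6448784755843704 [ 0.61813314 -0.00438573  0.23944118]
fin 381.4 250.8
360 [137 139 137 135 137 139 140 128 160 173 171 172 169 149 135 137 140 140 141 141 144 146 141]
fin 381.6 265.3
360 [139 138 136 139 138 136 139 118 156 175 172 174 172 153 137 137 140 142 147 143 138 140 142]
jaw axis pred 388.9442049789037 285.0752757955067
322 [100 102 129 141 140  95  66  69  58  58  56  57  55  53  74 133 132 133 146 134  94  56  63  62  81 127 142 131  63  64  56  56  58  63  66  96 100 103 105 108 110 108 107 112]
322 [105 103 123 146 143 109  64  68  68  69  68  61  57  55  62 129 139 134 135  94 121 129 141 135 119 101 140 131  53  56  56  60  68  67  66  90 107 110 109 108 103 104 101 100]
322 [179 109 118 138 146 110  64  68  69  69  69  69  69  68  58  56  57  56  94  99 118 128 140 135 116 105 103  60  57  56  64  68  68  67  67  91 111 110 109 106 104 103 121 186]
```

```bash
python3 -m crank '[{"gripper":8,"travel":[0,-0.6,8],"twist":[0,0,0]},{"gripper":8,"travel":[0,-0.6,8],"twist":[0,0,0]},{"gripper":8,"travel":[0,0,0],"twist":[0,0,0]}]';python3 -m crank '[{"gripper":8,"travel":[0,-0.6,8],"twist":[0,0,0]},{"gripper":8,"travel":[0,-0.6,8],"twist":[0,0,0]},{"gripper":8,"travel":[0,0,0],"twist":[0,0,0]},{"gripper":8,"travel":[0,0,0],"twist":[0,0,0]}]'; python3 snap.py wrist w11; python3 snap.py side s11; python3 - <<'E'
from h import *; import pickle
np.set_printoptions(linewidth=200)
o=bot.get_obs(); a=np.radians(6.3); d=np.array([np.cos(a),np.sin(a),0]); n=np.array([-np.sin(a),np.cos(a),0]); C=np.array([.6186,-.0078,.158])+.0008*n
T=o['ee_pos']; print("n off",1000*(T-C)@n,T)
c=pickle.load(open("pics/w11.pkl","rb")); g=cv2.cvtColor(cv2.imread("pics/w11.png"),cv2.COLOR_BGR2GRAY)
for t in (-.027,-.02):
    u,v=proj("wrist",C+t*d,c); print("fin",u.round(1),v.round(1)); print(int(u)-66,g[int(round(v)),int(u)-66:int(u)+66:3])
# side view: column through the clip; fin-edge row & clip extents
g=cv2.cvtColor(cv2.imread("pics/s11.png"),cv2.COLOR_BGR2GRAY)
for z in(.158,.136,T[2],T[2]-.033,T[2]-.066): print("side z",round(z,3),proj("side",[C[0],C[1]-.015,z]).round(1))
u,v=proj("side",C)
for t in(0,.01,.022,-.022): uu,vv=proj("side",C+t*d); print(t,int(vv)-30,g[int(vv)-30:int(vv)+34:2,int(round(uu))])
E
```

```text
time: 26.5
ee_pos: [0.6178, -0.0043, 0.2222]
tcp_rot: [175.4, 0.1, -173.7]
wrist_force: [0.2, -0.5, -1.1]
opening: 0.0152
grasp_force: 39.0
time: 27.0
ee_pos: [0.6182, -0.0042, 0.2074]
tcp_rot: [175.4, 0.2, -173.7]
wrist_force: [-0.1, -0.2, -1.5]
opening: 0.0149
grasp_force: 39.0
27.05 [-2.48649902 14.65227532 18.35557337 94.20551301  4.54444416 -8.77764282] [ 0.61829307 -0.00424678  0.20758407] [ 175.43215905    0.19640336 -173.73661667]
27.1 [-2.48580858 14.65322527 18.35861596 94.20416006  4.54378881 -8.78071897] [ 0.61832291 -0.00424388  0.20760065] [ 175.4333416     0.19995409 -173.73285004]
n off 2.7650550762743684 [ 0.61832291 -0.00424388  0.20760065]
fin 384.1 264.2
318 [104 123 143 136 138 140 140 143 136 137 141 141 140 138 137 137 134 134 137 122 168 171 171 171 138 137 140 137 140 141 145 138 139 147 147 143 140 140 142 138 104 105 105 105]
fin 384.3 280.7
318 [108 116 140 138 138 136 135 140 146 143 146 150 146 140 138 135 136 139 136 118 169 175 174 174 146 141 142 147 144 137 152 122  99 100  97 137 149 143 139 132  99 101 102 107]
side z 0.158 [474.6 243.3]
side z 0.136 [473.3 256.8]
side z 0.208 [477.7 211.3]
side z 0.175 [475.6 232.9]
side z 0.142 [473.6 253.4]
0 207 [ 65  64  61  51  57  55  57  58  55  56  59  55  54  63  64  64  62  62  61  61  60  62  61  67  83 112 111 115 113 114 112 115]
0.01 207 [ 42  57  61  55  57  56  56  58  54  55  59  58  60  59  64  61  62  63  63  64  63  61  61  67  93 111 113 114 118 115 112 114]
0.022 206 [148 151 162 163 165 161 160 164 166 160 157 151 162 177 173 138  96  81  82  84  86  85  86 102 106 115 117 114 118 113 112 116]
-0.022 209 [194 197 198 197 167 116 110 103  89  69  70  77  83  86  90 103  93  90  86  85  91  89  93 111 115 115 115 109 115 113 119 117]
```

Jaw ends measure about 141 mm high and the fin edge 158 mm, so the edge is roughly 18 mm below the pivot and centred. There is no sign of contact, so I'm handing in.

```bash
python3 -m crank '[{"gripper":8,"travel":[0,0,0],"twist":[0,0,0]},{"gripper":8,"travel":[0,0,0],"twist":[0,0,0]}]'; python3 -c "
from workcell import bot
print(bot.job_done())"
```

```text
time: 27.35
ee_pos: [0.6183, -0.0042, 0.2075]
tcp_rot: [175.4, 0.2, -173.7]
wrist_force: [0.2, -0.3, -0.7]
opening: 0.0151
grasp_force: 39.0
the job is handed in; nothing more can be done
None
```

I handed the job in at 27.4 s of the 61 s, with the carton upright and let go in the lane and the clip held squeezed open over its fin with no contact measured; the hand-in returned no verdict.

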